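# Stack the carry tote on the vial tote

### The job

The tote full of vials needs covering for the queue: lift the tote with the dark centre post, turn it so that its blue end lies over the vial tote's grey end (blue ends opposed, half a turn from nesting), and stack it squarely on top of the tote that holds the vials, riding on the rim clear of the vials. Set it down rather than drop it, and leave the vial tote about where it stands and the empty tote and the two bottles undisturbed.

Things in the scene. Friction and masses are not known exactly. Their poses are not given: they have to be found in the camera images.
- carry_tote: Tote to move, 0.3 kg: light grey stack-and-nest shell, one blue end wall, dark centre post. Foot 144 x 84 mm, rim 182 x 122 over the lips, 75 high, sides flare 10 deg. Two feet on each long side at x = +48 and -18 mm, out to y = +-64, undersides 6 mm up. Origin: centre of underside; x lengthwise towards the blue end, z up. Starts with its blue end within 60 deg of the vial tote's direction.
- carry_post (a point): Centre of the carry tote's post top, 120 mm above its underside on the origin's axis (45 mm above the rim). The post is 30 x 30 mm, faces square to the tote's x and y; either pair of faces can be gripped.
- carry_blue_end (a point): Middle of the top of the carry tote's blue end wall: 85 mm along x from the tote's origin, 75 mm up.
- vial_tote: Tote to stack on, 0.5 kg, loose: same grey shell and sizes, blue end wall, no post, eight amber vials with silver caps inside (tops 50 mm up). Origin: centre of underside; x towards the blue end. Long walls have 24 mm wide notches at x = +48 and -18 mm, from the rim down to 25 mm height.
- vial_rim (a point): Centre of the vial tote's mouth at rim height, 75 mm above its underside. Blue ends together: an upper tote's feet drop into the notches and it sinks onto the vials. Blue ends opposed: the feet land on this rim and the upper underside sits 69 mm above the vial tote's underside, with about 8 mm play each way.
- empty_tote: Bystander: the same shell with nothing in it and no post, loose on the bench, turned any way. Origin: centre of the underside; x towards its blue end.
- solvent_bottle: Bystander: clear bottle with a blue cap, 72 mm across, 150 mm tall, loose, beyond the totes. Origin: centre of the underside.
- water_bottle: Bystander: clear bottle with a green cap, 62 mm across, 160 mm tall, loose, beyond the totes. Origin: centre of the underside.

How it is judged:
By the outcome, as a careful person would: the job done as asked, in the order asked, and still so for the second after the job is handed in, with the robot touching nothing.
It also fails if it takes over 40 s, if anything falls off the work surface, if the arm or the gripper's body presses on something with over 40 N, if the wrist force passes 120 N, or if a joint passes its speed limit or range.

### The arm

A 6-joint arm with a two-finger parallel gripper is mounted at the origin on the work surface. World frame = base frame: x ahead of the robot, y to its left, z up, the work surface at z = 0. Lengths are in m, angles in rad, forces in N, time in s.
With the tool pointing down it reaches from about 0.225 to 0.875 m from the base axis. Payload 3.4 kg.
Tool frame: the origin (TCP) lies between the finger pads; the fingertips stand 8 mm ahead of it and the grasp point (between the pads) lies 11 mm behind it; z points along the fingers, y is the line along which they close (so a half turn about z gives the same grasp; the last joint's range is limited). The gripper opens to 85 mm and grips with 20 to 120 N. Pads are 22 mm wide; open, the fingers measure 114 mm over their backs; the gripper's body (76 mm by 85 mm) begins 54 mm behind the grasp point. The pads swing forward as they close: fully open they stand 13 mm farther back than shut.
Start: joints at [-1.46, 0.276, 1.505, -0, 1.361, -0.121], TCP at [0.132, -0.56, 0.239] pointing down, gripper open.
Joint ranges: [-2.89, 2.89], [-0.75, 2.08], [0.22, 2.7], [-1.18, 4.32], [0.11, 2.71], [-2.7, 2.7]. Speed limits (rad/s): [2.57, 2.57, 3.14, 3.14, 3.14, 3.14].

### API

Orientations are given as a unit quaternion [w, x, y, z].
In Python, from rig import manip, optics, finder gives the robot as it stands.
- The arm moves only by the tool servo_tool, never from a script. Its argument "increments" is a list of rows, each a list of 7 numbers: the shift along the tool's x, y, z in cm, then the turn, a rotation vector about the tool's x, y, z in degrees, then the closure, from -1 (fully open) to 1 (shut). In form: [[x, y, z, rx, ry, rz, gripper], ...]. A call has exactly 5 rows; each row shifts and turns the commanded pose from where the row before left it, along the tool's axes as they then stand; what a row does not reach is not made up. A row lasts 1/10 s, in which the tool goes at most 50 mm and 8.59 degrees, less where a joint would pass 70% of its speed; a pose out of reach is approached as far as the arm can. A call is refused whole if a number of a shift passes 5 or a number of a turn 8.59, either way. A call with a gripper value outside its range is refused whole. The fingers move at their own pace and stop on an object; "squeeze" is the grip in N (left out, the last holds). Time passes only in rows, so rows that do not move let the fingers close, or fill a call up. It gives the time, the measured TCP pose, the force, the opening and the grip force at its end, in the units of the state.
- manip.get_state(): the state, without advancing time (a new reading comes with each control period).
- optics.get_image(name): name is "scene" or "side" or "wrist"; returns the picture (480x640x3 uint8, red, green, blue); there is no depth.
- optics.get_calibration(name): a dict with "fov_y" (degrees; the focal length in pixels is half the picture's height over the tangent of half this angle, whatever the lens; pixels are square), "cx", "cy" (the principal point, pixels), "world_to_cam" (4x4, takes a point from world to camera coordinates). Camera axes: x right, y down, z forward; pixel columns grow to the right and rows downward; lengths in m; the calibration is good to about 2 mm. A picture is of the moment at which its call begins: read the wrist's pose just before it. get_calibration takes no time and is no camera call; for the wrist camera it gives the pose at the moment of the call.
- manip.sign_off(): hands the job in; it is judged then, once.
Trained networks look in the newest picture that a camera, given by its name, has taken for a name from the list of things; names that differ only in an ending like _2 or _b are one class to them, and where a whole thing is asked for, a point or a joint stands for the part that bears it (a point fixed in the world has none). Each returns a list of dicts, best first, with "p" (0 to 1); they miss things now and then, are a little off and sometimes report something else, mostly with a low value. They report only what shows in the picture. A call takes as long as a camera call.
- finder.silhouettes(label, camera): "region" (480x640 bool, what is visible of it) and "box" ([centre column, centre row, width, height] in pixels, round what is visible of it).
- finder.tip_of(label, camera): "at" ([column, row] in pixels: a listed point, or the origin of a listed thing).
The state is a dict: "clock": time; "qpos": joint angles; "qd": joint speeds; "effort": joint torques, N m; "position": TCP position; "ee_rot": TCP orientation; "contact_force": force on the tool from outside, world axes, zero at the start; "moment": the same for the moment, N m; "width": finger opening in m; "gripper_force": force on a finger pad.
Only numpy, scipy, OpenCV 4.12 (cv2) and the standard library are available. Lean on these libraries where they do the work, as an engineer would, in place of code of your own. Each camera call takes 0.05 s, during which the arm holds its last target. There are 200 camera calls.

## Working session

There is one attempt and no reset: what is moved stays moved. The work goes in short steps, Python scripts to look and compute and a tool call to move; the robot and the scene stay as the last step left them, time stands still between calls to the robot, and variables do not carry over. Pictures are saved under pics/ and viewed, at most 10 in all, crops included, and the job is handed in when it is done.

Besides the shell and the picture viewer there is one more tool, called after ">>>" in YAML: its name, and indented under it one key for each argument. servo_tool: Moves the arm, as the interface text tells. Its arguments: {"type":"object","properties":{"increments":{"type":"array","items":{"type":"array","items":{"type":"number"}}},"squeeze":{"type":"number"}},"required":["increments"]}

```bash
mkdir -p pics
cat > h.py <<'E'
import numpy as np, cv2
from rig import manip, optics, finder
def K(n):
    c=optics.get_calibration(n); f=240/np.tan(np.radians(c["fov_y"])/2)
    return f,c["cx"],c["cy"],np.array(c["world_to_cam"])
def ray(n,px,k=None):
    f,cx,cy,T=k or K(n); d=T[:3,:3].T@np.array([(px[0]-cx)/f,(px[1]-cy)/f,1]); o=-T[:3,:3].T@T[:3,3]
    return o,d/np.linalg.norm(d)
def atz(n,px,z,k=None):
    o,d=ray(n,px,k); return o+d*(z-o[2])/d[2]
def proj(n,P,k=None):
    f,cx,cy,T=k or K(n); p=T[:3,:3]@np.asarray(P)+T[:3,3]; return np.array([f*p[0]/p[2]+cx,f*p[1]/p[2]+cy])
def save(n,name):
    im=optics.get_image(n); cv2.imwrite(f"pics/{name}.png",im[:,:,::-1]); return im
E
python3 - <<'E'
from h import *
np.set_printoptions(precision=3,suppress=True)
a=save("scene","s1"); b=save("side","d1"); cv2.imwrite("pics/both.png",cv2.resize(np.vstack([a,b])[:,:,::-1],(600,900))[:, :]) if 0 else None
for n in("scene","side"):
    o,d=ray(n,(320,240)); print(n,o,d)
    for l,z in(("carry_post",.12),("carry_blue_end",.075),("carry_tote",0),("vial_rim",.075),("vial_tote",0),("empty_tote",0),("solvent_bottle",0),("water_bottle",0)):
        for r in finder.tip_of(l,n)[:2]: print(l,round(r["p"],2),np.round(r["at"]),atz(n,r["at"],z))
s=manip.get_state(); print(s["clock"],s["position"],s["ee_rot"],s["width"])
E
```

```text
scene [1.375 0.311 0.686] [-0.741 -0.305 -0.598]
carry_post 0.78 [335. 196.] [ 0.53  -0.005  0.12 ]
carry_blue_end 0.68 [318. 244.] [0.629 0.001 0.075]
carry_tote 0.74 [336. 248.] [0.538 0.003 0.   ]
vial_rim 0.77 [481. 245.] [0.52  0.28  0.075]
vial_tote 0.56 [473. 278.] [0.53  0.279 0.   ]
empty_tote 0.56 [204. 232.] [ 0.589 -0.28   0.   ]
solvent_bottle 0.81 [378. 344.] [0.756 0.161 0.   ]
water_bottle 0.91 [232. 305.] [ 0.764 -0.113  0.   ]
water_bottle 0.22 [334. 250.] [0.544 0.    0.   ]
side [0.371 0.866 0.605] [ 0.277 -0.834 -0.477]
carry_post 0.83 [383. 248.] [0.541 0.012 0.12 ]
carry_blue_end 0.82 [333. 256.] [ 0.636 -0.009  0.075]
carry_tote 0.57 [378. 302.] [0.546 0.002 0.   ]
vial_rim 0.87 [349. 374.] [0.522 0.286 0.075]
vial_tote 0.87 [349. 414.] [0.522 0.283 0.   ]
empty_tote 0.76 [382. 228.] [ 0.605 -0.29   0.   ]
solvent_bottle 0.81 [232. 330.] [0.763 0.159 0.   ]
water_bottle 0.88 [290. 252.] [ 0.766 -0.122 -0.   ]
0.9 [ 0.132 -0.56   0.239] [0.    0.993 0.116 0.   ] 0.08543877140848856
```

View pics/s1.png

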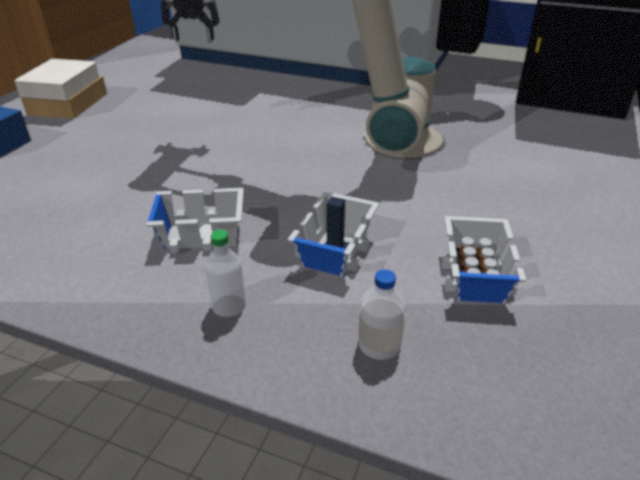

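View pics/d1.png

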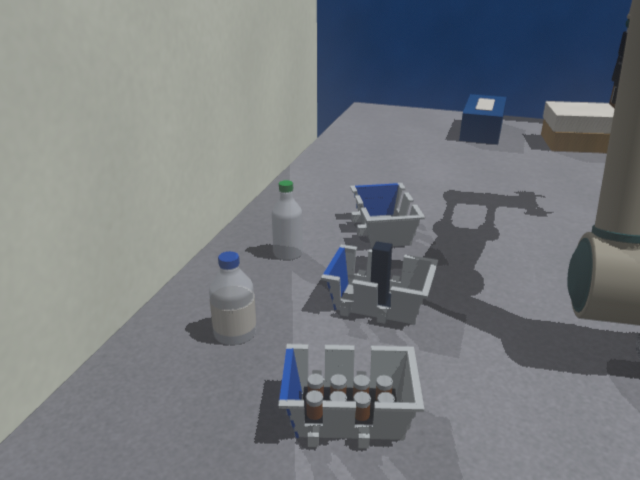

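The scene view shows the carry tote at about (336,235), with its post at (335,196) and its blue end towards the camera. The vial tote is at (480,260), also with blue towards the camera. The side view agrees, with the post at (382,248) and the vial tote at (350,395). I'll move above the carry tote for a wrist look.

>>> servo_tool:
  increments:
    - [2.6,-2.2,-0.4,0,0,0,-1]
    - [2.6,-2.2,-0.4,0,0,0,-1]
    - [2.6,-2.2,-0.4,0,0,0,-1]
    - [2.6,-2.2,-0.4,0,0,0,-1]
    - [2.6,-2.2,-0.4,0,0,0,-1]

```text
clock: 1.4
position: [0.234, -0.4216, 0.2596]
ee_rot: [0.0, 0.993, 0.115, 0.0]
contact_force: [-0.4, -0.4, 0.4]
width: 0.0855
gripper_force: 0.0
```

>>> servo_tool:
  increments:
    - [2.6,-2.2,-0.4,0,0,0,-1]
    - [2.6,-2.2,-0.4,0,0,0,-1]
    - [2.6,-2.2,-0.4,0,0,0,-1]
    - [2.6,-2.2,-0.4,0,0,0,-1]
    - [2.6,-2.2,-0.4,0,0,0,-1]

```text
clock: 1.9
position: [0.3352, -0.2846, 0.2797]
ee_rot: [0.0, 0.993, 0.116, 0.0]
contact_force: [0.4, 0.0, 0.1]
width: 0.0854
gripper_force: 0.0
```

>>> servo_tool:
  increments:
    - [2.6,-2.2,-0.4,0,0,0,-1]
    - [2.6,-2.2,-0.4,0,0,0,-1]
    - [2.6,-2.2,-0.4,0,0,0,-1]
    - [2.6,-2.2,-0.4,0,0,0,-1]
    - [2.6,-2.2,-0.4,0,0,0,-1]

```text
clock: 2.4
position: [0.4365, -0.1476, 0.2997]
ee_rot: [0.0, 0.993, 0.116, 0.0]
contact_force: [0.9, -0.2, 1.4]
width: 0.0852
gripper_force: 0.0
```

>>> servo_tool:
  increments:
    - [2.6,-2.2,0,0,0,0,-1]
    - [2.6,-2.2,0,0,0,0,-1]
    - [2.6,-2.2,0,0,0,0,-1]
    - [2.6,-2.2,0,0,0,0,-1]
    - [0,0,0,0,0,0,-1]

```text
clock: 2.9
position: [0.5189, -0.0363, 0.299]
ee_rot: [-0.001, 0.993, 0.118, 0.001]
contact_force: [-0.5, -0.3, -0.0]
width: 0.0855
gripper_force: 0.0
```

```bash
cat > fit.py <<'E'
from h import *
from scipy.optimize import least_squares
# fit tote pose (x,y,yaw) to the mask outline hull in several cameras: compare hull of projected model with mask's hull by filled-mask IoU
def model(p,post,z0=0):
    x,y,a=p; P=[]
    for hx,hy,z in((.072,.042,0),(.091,.061,.075)):
        for sx in(1,-1):
            for sy in(1,-1): P.append((sx*hx,sy*hy,z))
    if post: P+=[(sx*.015,sy*.015,.12) for sx in(1,-1) for sy in(1,-1)]
    P=np.array(P); c,s=np.cos(a),np.sin(a)
    return np.c_[x+c*P[:,0]-s*P[:,1],y+s*P[:,0]+c*P[:,1],P[:,2]+z0]
E
python3 - <<'E'
from h import *
np.set_printoptions(precision=3,suppress=True)
s=manip.get_state(); print(s["clock"],s["position"],s["ee_rot"],s["qpos"])
k=K("wrist"); save("wrist","w1"); print(ray("wrist",(320,240),k))
for l,z in(("carry_post",.12),("carry_blue_end",.075),("carry_tote",0),("vial_rim",.075),("vial_tote",0)):
    for r in finder.tip_of(l,"wrist")[:2]: print(l,round(r["p"],2),np.round(r["at"]),atz("wrist",r["at"],z,k))
E
```

```text
2.9 [ 0.519 -0.036  0.299] [-0.001  0.993  0.118  0.001] [-0.205  0.163  1.509  0.002  1.469  1.129]
(array([ 0.594, -0.019,  0.433]), array([-0.279, -0.066, -0.958]))
carry_post 0.89 [281. 186.] [0.544 0.006 0.12 ]
carry_blue_end 0.91 [305.  98.] [0.627 0.004 0.075]
carry_tote 0.6 [294. 176.] [0.541 0.002 0.   ]
vial_rim 0.62 [ 12. 140.] [0.519 0.285 0.075]
vial_rim 0.31 [520. 184.] [ 0.598 -0.234  0.075]
vial_tote 0.97 [ 68. 139.] [0.521 0.281 0.   ]
```

View pics/w1.png

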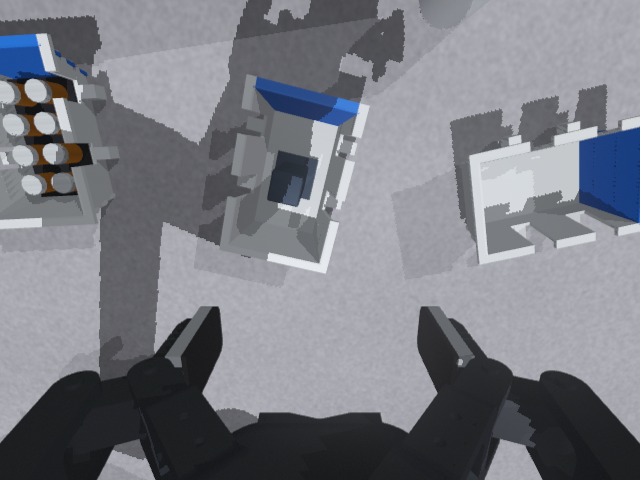

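The wrist view shows the carry tote with rim corners near (250,75), (369,105), (327,272) and (221,248), and the post at (290,178). The vial tote is cut off at the left, with its grey end at rows ~220 and its blue end at rows ~35.

Run:
```python
from h import *
np.set_printoptions(precision=4,suppress=True)
k=K("wrist")
C=np.array([atz("wrist",p,.075,k) for p in((250,75),(369,105),(327,272),(221,248))]);print(C,C.mean(0))
ang=lambda v:np.degrees(np.arctan2(v[1],v[0]))
print("carry yaw",ang(C[0]-C[3]),ang(C[1]-C[2]),ang(C[0]-C[1])-90,ang(C[3]-C[2])-90)
V=np.array([atz("wrist",p,.075,k) for p in((0,37),(50,33),(0,224),(97,220))]);print(V)
print("vial yaw",ang(V[0]-V[1])-90,ang(V[2]-V[3])-90,ang(V[1]-V[3]))
for n,pts in(("scene",((460,275),(517,277),(446,220),(508,220))),("side",((284,350),(415,350),(283,437),(418,437)))):
    q=np.array([atz(n,p,.075) for p in pts]); print(n,q[:,:2].tolist())
n="scene";s=[finder.silhouettes("x",n)] if 0 else 0
```

```text
[[ 0.6316  0.0549  0.075 ]
 [ 0.6319 -0.0634  0.075 ]
 [ 0.4508 -0.0648  0.075 ]
 [ 0.4517  0.0571  0.075 ]] [ 0.5415 -0.0041  0.075 ]
carry yaw -0.6902461494723773 0.41672370099261924 0.15784430366429092 -0.4685072514197657
[[0.6101 0.2868 0.075 ]
 [0.6241 0.2415 0.075 ]
 [0.424  0.2957 0.075 ]
 [0.4528 0.1928 0.075 ]]
vial yaw 17.12340455036525 15.603816847774524 15.859476493912425
scene [[0.6207201955883401, 0.26043477633945744], [0.589829972664622, 0.35208565034247297], [0.4640781147542542, 0.20392998932832895], [0.41890901404462455, 0.31711053336388495]]
side [[0.6238707434154235, 0.26626999542911645], [0.4473498353640817, 0.20778479761197066], [0.5665170860644482, 0.4154545984653648], [0.41538265515346967, 0.36538507744446214]]
```

>>> servo_tool:
  increments:
    - [1.5,-1.5,1.5,0,0,0,-1]
    - [1.5,-1.5,1.5,0,0,0,-1]
    - [0,0,2.5,0,0,7,-1]
    - [0,0,2.5,0,0,6.5,-1]
    - [0,0,0,0,0,0,-1]

```text
clock: 3.7
position: [0.5364, -0.0037, 0.2162]
ee_rot: [-0.0, 1.0, -0.002, -0.004]
contact_force: [-0.6, -0.5, -0.3]
width: 0.0855
gripper_force: 0.0
```

Run:
```python
from h import *
np.set_printoptions(precision=4,suppress=True)
s=manip.get_state(); print(s["clock"],s["position"],s["ee_rot"],s["qpos"])
k=K("wrist"); save("wrist","w2")
for l,z in(("carry_post",.12),("carry_blue_end",.075),("vial_rim",.075)):
    for r in finder.tip_of(l,"wrist")[:1]: print(l,round(r["p"],2),np.round(r["at"]),atz("wrist",r["at"],z,k))
```

```text
3.7 [ 0.5364 -0.0037  0.2162] [-0.0003  1.     -0.0024 -0.0037] [-0.1364  0.2363  1.6193 -0.0003  1.2934  1.4392]
carry_post 0.62 [307. 240.] [0.5435 0.0045 0.12  ]
carry_blue_end 0.6 [310. 117.] [0.6273 0.0026 0.075 ]
```

View pics/w2.png

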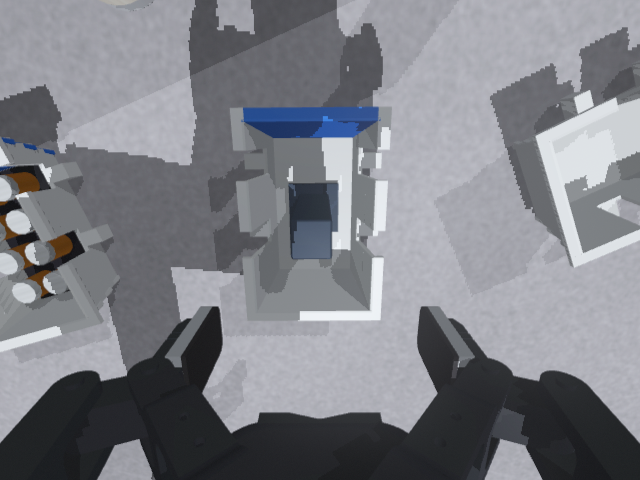

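>>> servo_tool:
  increments:
    - [0.7,-0.5,3.0,0,0,0,-1]
    - [0,0,3.5,0,0,0,-1]
    - [0,0,3.5,0,0,0,-1]
    - [0,0,2.4,0,0,0,-1]
    - [0,0,0,0,0,0,-1]

```text
clock: 4.4
position: [0.5446, 0.0016, 0.0935]
ee_rot: [-0.0, 1.0, -0.002, -0.002]
contact_force: [-0.9, 0.3, -0.1]
width: 0.0854
gripper_force: 0.0
```

>>> servo_tool:
  increments:
    - [0,0,0,0,0,0,1]
    - [0,0,0,0,0,0,1]
    - [0,0,0,0,0,0,1]
    - [0,0,0,0,0,0,1]
    - [0,0,0,0,0,0,1]
  squeeze: 50

```text
clock: 4.9
position: [0.5472, 0.0018, 0.0968]
ee_rot: [0.0, 1.0, -0.002, 0.001]
contact_force: [0.1, 1.0, 6.6]
width: 0.0294
gripper_force: 52.7
```

>>> servo_tool:
  increments:
    - [0,0,0,0,0,0,1]
    - [0,0,0,0,0,0,1]
    - [0,0,0,0,0,0,1]
    - [0,0,0,0,0,0,1]
    - [0,0,0,0,0,0,1]

```text
clock: 5.4
position: [0.5471, 0.0018, 0.0967]
ee_rot: [0.0, 1.0, -0.002, 0.001]
contact_force: [-0.2, 1.1, 6.8]
width: 0.0294
gripper_force: 52.7
```

>>> servo_tool:
  increments:
    - [0,0,-1,0,0,0,1]
    - [0,0,-2,0,0,0,1]
    - [0,0,-3,0,0,0,1]
    - [0,0,-3,0,0,0,1]
    - [0,0,-2,0,0,0,1]
  squeeze: 70

```text
clock: 5.9
position: [0.5463, 0.0016, 0.2073]
ee_rot: [0.0, 1.0, -0.002, 0.001]
contact_force: [0.8, -0.1, -4.0]
width: 0.0288
gripper_force: 69.8
```

>>> servo_tool:
  increments:
    - [0,0,-2,0,0,0,1]
    - [0,0,-1,0,0,0,1]
    - [0,0,0,0,0,0,1]
    - [0,0,0,0,0,0,1]
    - [0,0,0,0,0,0,1]

```text
clock: 6.4
position: [0.5453, 0.0018, 0.2338]
ee_rot: [-0.0, 1.0, -0.002, -0.002]
contact_force: [-0.8, -0.7, -3.3]
width: 0.0291
gripper_force: 69.8
```

Run:
```python
from h import *
np.set_printoptions(precision=4,suppress=True)
s=manip.get_state(); print(s["clock"],s["position"],s["ee_rot"],s["width"],s["contact_force"])
k=K("wrist"); save("wrist","w3")
p=s["position"][2]+.012
for l,z in(("carry_blue_end",.075+.14),("vial_rim",.075)):
    for r in finder.tip_of(l,"wrist")[:1]: print(l,round(r["p"],2),np.round(r["at"]),atz("wrist",r["at"],z,k))
```

```text
6.4 [0.5453 0.0018 0.2338] [-0.0001  1.     -0.0019 -0.0015] 0.029070550634968828 [-0.7714 -0.7137 -3.267 ]
carry_blue_end 0.96 [316. 128.] [0.626  0.0022 0.215 ]
vial_rim 0.62 [ 11. 252.] [0.5227 0.2838 0.075 ]
```

View pics/w3.png

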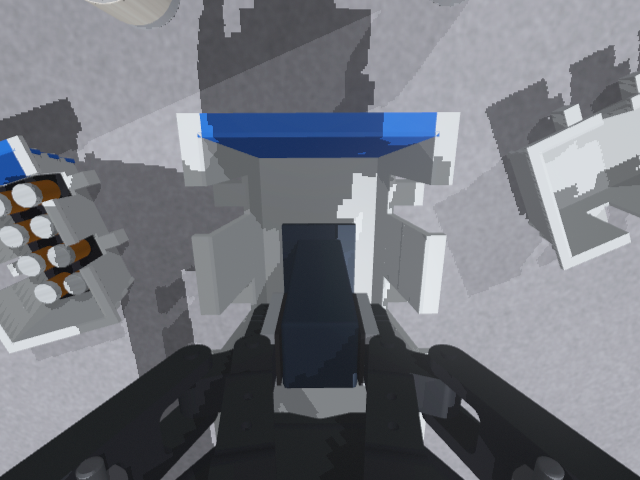

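The tote hangs level and square: its blue wall runs along row 113, centred on column 319, and the weight reads as expected. Next I'll refine the vial tote's pose from the two fixed cameras.

Run:
```python
from fit import *
from scipy.optimize import minimize
np.set_printoptions(precision=4,suppress=True)
M={}
for n in("scene","side"):
    optics.get_image(n); r=finder.silhouettes("vial_tote",n)[0]; print(n,r["p"],r["box"]); m=r["region"].astype(np.uint8)
    c=max(cv2.findContours(m,0,2)[0],key=cv2.contourArea); h=np.zeros_like(m); cv2.fillConvexPoly(h,cv2.convexHull(c),1); M[n]=(h,K(n))
def pts(p):
    F=[]
    c,s=np.cos(p[2]),np.sin(p[2])
    for x in(.048,-.018):
        for dx in(-.01,.01):
            for y in(-.064,.064):
                X=x+dx;F.append((p[0]+c*X-s*y,p[1]+s*X+c*y,.006))
    return np.vstack([model(p,0),F])
def cost(p,only=None):
    t=0
    for n,(h,k) in M.items():
        if only and n!=only: continue
        q=np.array([proj(n,a,k) for a in pts(p)])
        g=np.zeros_like(h); cv2.fillConvexPoly(g,cv2.convexHull((q*16).astype(np.int32)),1,shift=4)
        t+=1-(g&h).sum()/(g|h).sum()
    return t
for o in(None,"scene","side"):
    r=minimize(cost,[.521,.283,.28],args=(o,),method="Nelder-Mead",options=dict(initial_simplex=[[.521,.283,.28],[.531,.283,.28],[.521,.293,.28],[.521,.283,.4]]))
    print(o,r.x[:2],np.degrees(r.x[2]),r.fun)
```

```text
scene 0.62 [482.4, 263.6, 84.1, 87.9]
side 0.91 [352.4, 398.0, 141.7, 104.0]
None [0.5208 0.2834] 16.096564923859614 0.03325109637715973
scene [0.522  0.2835] 16.023183866118064 0.015423355366698144
side [0.521  0.2843] 16.233719449836144 0.012020479335163592
```

>>> servo_tool:
  increments:
    - [-0.2,-1.6,0,0,0,0,1]
    - [-0.3,-3,0,0,0,0,1]
    - [-0.3,-3,0,0,0,0,1]
    - [-0.3,-3,0,0,0,0,1]
    - [-0.3,-3.5,0,0,0,0,1]

```text
clock: 7.25
position: [0.5321, 0.1445, 0.2354]
ee_rot: [-0.0, 1.0, -0.002, 0.0]
contact_force: [0.3, 0.7, -2.6]
width: 0.0294
gripper_force: 69.8
```

>>> servo_tool:
  increments:
    - [-0.3,-3.5,0,0,0,0,1]
    - [-0.3,-3.5,0,0,0,0,1]
    - [-0.3,-3,0,0,0,0,1]
    - [-0.2,-2.5,0,0,0,0,1]
    - [-0.2,-1.5,0,0,0,0,1]

```text
clock: 7.75
position: [0.5193, 0.2857, 0.2352]
ee_rot: [-0.001, 1.0, -0.001, -0.0]
contact_force: [0.3, -0.5, -2.7]
width: 0.0292
gripper_force: 70.0
```

>>> servo_tool:
  increments:
    - [0,0,0,0,0,-4,1]
    - [0,0,0,0,0,-8,1]
    - [0,0,0,0,0,-8,1]
    - [0,0,0,0,0,-8,1]
    - [0,0,0,0,0,-8,1]

```text
clock: 8.25
position: [0.5198, 0.2829, 0.2352]
ee_rot: [0.0, 0.951, 0.31, -0.0]
contact_force: [0.2, -0.6, -3.4]
width: 0.0291
gripper_force: 69.9
```

>>> servo_tool:
  increments:
    - [0,0,0,0,0,-8,1]
    - [0,0,0,0,0,-8,1]
    - [0,0,0,0,0,-8,1]
    - [0,0,0,0,0,-8,1]
    - [0,0,0,0,0,-8,1]

```text
clock: 8.75
position: [0.5199, 0.2828, 0.2352]
ee_rot: [-0.0, 0.788, 0.616, -0.0]
contact_force: [0.0, -0.2, -2.3]
width: 0.029
gripper_force: 69.9
```

>>> servo_tool:
  increments:
    - [0,0,0,0,0,-8,1]
    - [0,0,0,0,0,-8,1]
    - [0,0,0,0,0,-8,1]
    - [0,0,0,0,0,-8,1]
    - [0,0,0,0,0,-8,1]

```text
clock: 9.25
position: [0.5198, 0.2828, 0.2352]
ee_rot: [-0.0, 0.529, 0.848, -0.0]
contact_force: [-0.2, -0.7, -3.3]
width: 0.029
gripper_force: 69.9
```

>>> servo_tool:
  increments:
    - [0,0,0,0,0,-8,1]
    - [0,0,0,0,0,-8,1]
    - [0,0,0,0,0,-8,1]
    - [0,0,0,0,0,-8,1]
    - [0,0,0,0,0,-8,1]

```text
clock: 9.75
position: [0.5199, 0.2828, 0.2352]
ee_rot: [-0.0, 0.207, 0.978, -0.0]
contact_force: [-0.4, 0.5, -3.5]
width: 0.0294
gripper_force: 69.9
```

>>> servo_tool:
  increments:
    - [0,0,0,0,0,-8,1]
    - [0,0,0,0,0,-8,1]
    - [0,0,0,0,0,-8,1]
    - [0,0,0,0,0,-8,1]
    - [0,0,0,0,0,-8,1]

```text
clock: 10.25
position: [0.5198, 0.2828, 0.2352]
ee_rot: [-0.0, -0.14, 0.99, -0.0]
contact_force: [-0.1, -0.0, -2.1]
width: 0.0291
gripper_force: 69.9
```

Run:
```python
from h import *
from scipy.spatial.transform import Rotation as R
np.set_printoptions(precision=4,suppress=True)
s=manip.get_state(); w,x,y,z=s["ee_rot"]; A=R.from_quat([x,y,z,w]).as_matrix()
print(s["clock"],s["position"],np.degrees(np.arctan2(A[1,0],A[0,0])),A[:,2],s["width"],s["contact_force"],s["qpos"])
```

```text
10.25 [0.5198 0.2828 0.2352] -163.9063263393076 [-0.0006 -0.0004 -1.    ] 0.029121781233941872 [-0.1146 -0.0073 -2.0961] [ 0.3808  0.3037  1.4749 -0.0002  1.3637 -1.4708]
```

>>> servo_tool:
  increments:
    - [0.2,0,1,0,0,0,1]
    - [0,0,1,0,0,0,1]
    - [0,0,1,0,0,0,1]
    - [0,0,0,0,0,0,1]
    - [0,0,0,0,0,0,1]

```text
clock: 10.75
position: [0.5181, 0.2821, 0.2046]
ee_rot: [-0.001, -0.137, 0.991, -0.0]
contact_force: [1.0, 0.8, -2.3]
width: 0.0291
gripper_force: 69.9
```

Run:
```python
from fit import *
np.set_printoptions(precision=4,suppress=True)
s=manip.get_state(); P=s["position"]; print(P,s["contact_force"])
zu=P[2]-.0967; e=np.array([np.cos(np.radians(196.1)),np.sin(np.radians(196.1))])
print("zu",zu,"expected blue",np.array([.521,.2838])+.085*e)
S=[save(n,"c_"+n) for n in("scene","side")]
cv2.imwrite("pics/c.png",np.hstack([S[0][120:360,380:620],S[1][200:440,240:480]])[:,:,::-1])
for n in("scene","side"):
    for l,z in(("carry_blue_end",.075+zu),("vial_rim",.075),("carry_tote",zu)):
        for r in finder.tip_of(l,n)[:1]: print(n,l,round(r["p"],2),np.round(r["at"]),atz(n,r["at"],z))
```

```text
[0.5181 0.2821 0.2046] [ 1.049   0.7806 -2.3181]
zu 0.10787981593998734 expected blue [0.4393 0.2602]
scene carry_blue_end 0.9 [483. 174.] [0.4497 0.2554 0.1829]
scene vial_rim 0.62 [483. 243.] [0.5136 0.2824 0.075 ]
scene carry_tote 0.75 [483. 228.] [0.5133 0.2782 0.1079]
side carry_blue_end 0.96 [419. 308.] [0.4415 0.2593 0.1829]
side vial_rim 0.59 [351. 372.] [0.5216 0.2804 0.075 ]
side carry_tote 0.56 [347. 355.] [0.5257 0.2861 0.1079]
```

View pics/c.png

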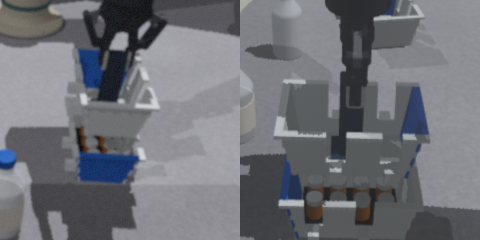

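The crops show the carry tote level and squarely over the vial tote, with the blue ends opposed: carry blue at about (90,70) left and vial blue at (108,165) left. I'll lower it gently.

>>> servo_tool:
  increments:
    - [0,0.1,1,0,0,0,1]
    - [0,0,1,0,0,0,1]
    - [0,0,0.7,0,0,0,1]
    - [0,0,0.4,0,0,0,1]
    - [0,0,0,0,0,0,1]

```text
clock: 11.65
position: [0.5175, 0.283, 0.1731]
ee_rot: [-0.001, -0.137, 0.991, -0.0]
contact_force: [0.3, -1.2, -2.0]
width: 0.0289
gripper_force: 70.0
```

>>> servo_tool:
  increments:
    - [0,0,0.2,0,0,0,1]
    - [0,0,0.2,0,0,0,1]
    - [0,0,0.1,0,0,0,1]
    - [0,0,0.1,0,0,0,1]
    - [0,0,0,0,0,0,1]

```text
clock: 12.15
position: [0.518, 0.2832, 0.1682]
ee_rot: [-0.0, -0.137, 0.991, -0.0]
contact_force: [0.6, 0.4, -3.5]
width: 0.0288
gripper_force: 70.0
```

>>> servo_tool:
  increments:
    - [0,0,0.1,0,0,0,1]
    - [0,0,0.1,0,0,0,1]
    - [0,0,0.1,0,0,0,1]
    - [0,0,0,0,0,0,1]
    - [0,0,0,0,0,0,1]

```text
clock: 12.65
position: [0.5183, 0.2833, 0.166]
ee_rot: [0.001, -0.137, 0.991, 0.0]
contact_force: [-1.5, -0.2, 3.2]
width: 0.0291
gripper_force: 70.8
```

>>> servo_tool:
  increments:
    - [0,0,0,0,0,0,1]
    - [0,0,0,0,0,0,0.1]
    - [0,0,0,0,0,0,-0.3]
    - [0,0,0,0,0,0,-0.6]
    - [0,0,0,0,0,0,-0.6]
  squeeze: 20

```text
clock: 13.15
position: [0.518, 0.2833, 0.165]
ee_rot: [-0.0, -0.137, 0.991, -0.0]
contact_force: [-0.1, -0.2, -0.8]
width: 0.0681
gripper_force: 0.0
```

Run:
```python
from h import *
np.set_printoptions(precision=4,suppress=True)
s=manip.get_state(); print(s["position"],s["contact_force"],s["width"])
S=[save(n,"e_"+n) for n in("scene","side")]
cv2.imwrite("pics/e.png",cv2.resize(np.hstack([S[0][140:340,390:590],S[1][240:440,250:450]])[:,:,::-1],(800,400)))
```

```text
[0.518  0.2833 0.165 ] [-0.1133 -0.1587 -0.8149] 0.06809467322535971
```

View pics/e.png

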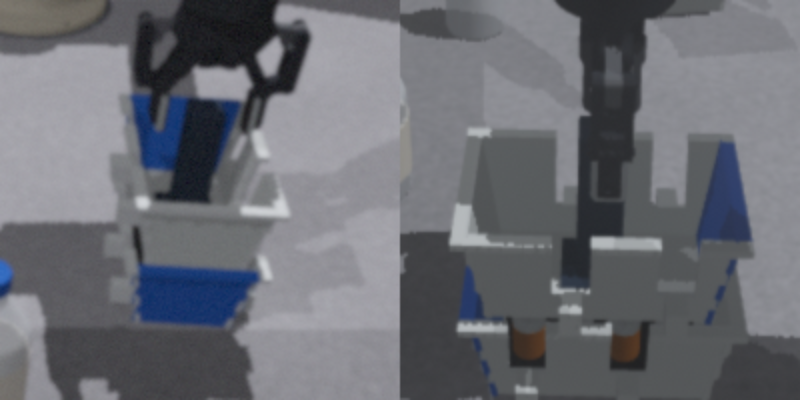

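The carry tote is standing on the rim with blue ends opposed: in the right-hand crop the rim lips are at y≈240 and y≈325, the vials show clear in the notches, and the fingers are off the post. I'll retreat upwards and check.

>>> servo_tool:
  increments:
    - [0,0,-1,0,0,0,-0.6]
    - [0,0,-2,0,0,0,-0.6]
    - [0,0,-3,0,0,0,-0.6]
    - [0,0,-3,0,0,0,-0.6]
    - [0,0,-3,0,0,0,-0.6]

```text
clock: 13.75
position: [0.518, 0.2832, 0.2873]
ee_rot: [0.0, -0.137, 0.991, 0.0]
contact_force: [0.4, -0.5, 0.2]
width: 0.0688
gripper_force: 0.0
```

>>> servo_tool:
  increments:
    - [0,0,-2,0,0,0,-0.6]
    - [0,0,-1,0,0,0,-0.6]
    - [3,0,0,0,0,0,-0.6]
    - [3,0,0,0,0,0,-0.6]
    - [0,0,0,0,0,0,-0.6]

```text
clock: 14.25
position: [0.4566, 0.2659, 0.3155]
ee_rot: [-0.001, -0.138, 0.99, -0.0]
contact_force: [0.3, -0.2, -0.1]
width: 0.0682
gripper_force: 0.0
```

Run:
```python
from h import *
np.set_printoptions(precision=4,suppress=True)
s=manip.get_state(); print(s["clock"],s["position"],s["contact_force"])
S=[save(n,"f_"+n) for n in("scene","side")]
cv2.imwrite("pics/f.png",np.hstack([S[0][100:380,130:530],S[1][170:450,200:500]])[:,:,::-1])
for n in("scene","side"):
    for l,z in(("carry_post",.189),("carry_blue_end",.144),("vial_tote",0),("empty_tote",0),("solvent_bottle",0),("water_bottle",0)):
        for r in finder.tip_of(l,n)[:1]: print(n,l,round(r["p"],2),atz(n,r["at"],z))
```

```text
14.25 [0.4566 0.2659 0.3155] [ 0.2887 -0.1865 -0.073 ]
scene carry_post 0.91 [0.5242 0.2828 0.189 ]
scene carry_blue_end 0.65 [0.439  0.2575 0.144 ]
scene vial_tote 0.64 [0.535  0.2808 0.    ]
scene empty_tote 0.95 [ 0.5956 -0.2705  0.    ]
scene solvent_bottle 0.86 [0.7554 0.1601 0.    ]
scene water_bottle 0.73 [ 0.7686 -0.1179  0.    ]
side carry_post 0.62 [0.5236 0.2878 0.189 ]
side carry_blue_end 0.77 [0.442  0.2609 0.144 ]
side vial_tote 0.93 [0.5235 0.2874 0.    ]
side empty_tote 0.76 [ 0.6088 -0.3006  0.    ]
side solvent_bottle 0.74 [0.7585 0.1552 0.    ]
side water_bottle 0.77 [ 0.7717 -0.1269  0.    ]
```

View pics/f.png

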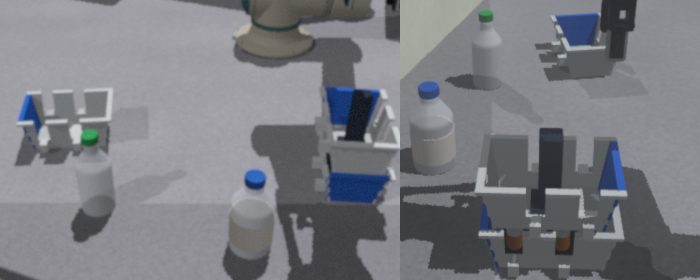

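The final view shows the carry tote square and level on the vial tote (left crop around (358,145), right crop around (552,200)), the bystanders where they were, and the gripper clear.

```bash
python3 -c "
from rig import manip; print(manip.sign_off())"
```

```text
the job is handed in; nothing more can be done
None
```

The post tote is stacked squarely on the vial tote's rim with the blue ends opposed, set down gently with the vials clear and the other items where they were, and the job was handed in at about 14.5 s.

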